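Couple the tow coupler to the ball stand and lock it

ROBOT

A 6-joint arm with a two-finger parallel gripper is mounted at the origin on a cart in front of the work surface, level with it; the furniture and walls round the work are solid. World frame = base frame: x ahead of the robot, y to its left, z up, the work surface at z = 0. Lengths are in m, angles in rad, forces in N, time in s.
With the tool pointing down it reaches from about 0.375 to 0.925 m from the base axis. Payload 5.7 kg.
Tool frame: the origin (TCP) lies between the finger pads; the fingertips stand 19 mm ahead of it and the grasp point (between the pads) is the TCP (robot.tcp_to_tips is the distance from the TCP to the fingertips, in m); z points along the fingers, y is the line along which they close (so a half turn about z gives the same grasp; the last joint's range is limited). The gripper opens to 88 mm and grips with 3 to 60 N. Pads are 20 mm wide; open, the fingers measure 115 mm over their backs; the gripper's body (75 mm by 178 mm) begins 61 mm behind the grasp point.
Start: joints at [1.143, 0.359, 1.51, -0, 1.272, -0.115], TCP at [0.185, 0.571, 0.242] pointing down, gripper open.
Joint ranges: [-2.97, 2.97], [-1.01, 2.36], [0.21, 2.38], [-0.96, 4.11], [0.2, 2.71], [-2.98, 2.98]. Speed limits (rad/s): [2.39, 2.39, 3.14, 3.14, 3.14, 3.14].

INTERFACE

Orientations are given as [roll, pitch, yaw] about the fixed x, y, z axes, in that order (R = Rz(yaw) Ry(pitch) Rx(roll)).
In Python, from plant import robot gives the robot as it stands. Calls block until the motion is done:
- robot.reach(position, orientation): joint-space move of the TCP to a pose.
- robot.move_l(position, ori=None, rate=0.15): straight line of the TCP; ori=None keeps the orientation; rate is the mean speed in m/s.
- robot.goto_joints(angles): joint-space move.
- robot.gripper_to(opening, force=None): opening from 0.0 (shut) to 1.0 (fully open); force is the grip in N (None keeps the last); returns when the fingers have stopped.
- robot.wait(seconds).
- robot.inverse_kinematics(position, orientation): joint angles nearest the present ones, or None.
- robot.get_obs(): the state.
- robot.grab_frame(name): name is "side" or "top" or "wrist"; returns a dict with "img" (384x512x3 uint8, blue, green, red), "depth" (384x512 float32, m along the optical axis (not along the pixel's ray), 0 where there is no reading), "fx", "fy", "cx", "cy" (pixels), "R" (3x3) and "t" (3): a world point X has camera coordinates R X + t; the wrist camera has in their place "T_tool_cam" (4x4, takes a point from camera to tool coordinates, whose origin is the TCP and whose axes are the flange's). Camera axes: x right, y down, z forward; pixel columns grow to the right and rows downward; lengths in m; the calibration is good to about 2 mm. A picture is of the moment at which its call begins: read the wrist's pose just before it.
A pose or a line that the arm cannot do raises robot.PlanningError and nothing moves.
- robot.sign_off(): hands the job in; it is judged then, once.
The state is a dict: "clock": time; "joint_pos": joint angles; "joint_vel": joint speeds; "tau": joint torques, N m; "position": TCP position; "tool_rot": TCP orientation; "ft_force": force on the tool from outside, world axes, zero at the start; "ft_torque": the same for the moment, N m; "grip_width": opening from 0.0 (shut) to 1.0 (fully open); "grasp_force": force on a finger pad.
Only numpy, scipy, OpenCV 4.12 (cv2) and the standard library are available. Lean on these libraries where they do the work, as an engineer would, in place of code of your own. Each camera call takes 0.05 s, during which the arm holds its last target. There are 200 camera calls.

TASK

Raise the handle of the loose tow coupler, set the coupler on the test stand with its socket over the ball and its tail on the rest, and press it fully home on the ball; to bed its tight liner, hold it there for one second pressed on the ball with about 23 N, counting the coupler's own weight (less than 17 N does not bed it, 30 N spoils it). Then press the handle all the way down to lock it and let go, leaving the other things on the bench where they are.

Things in the scene. Friction and masses are not known exactly. Their poses are not given: they have to be found in the camera images.
- coupler: Loose dark steel tow coupler, about 0.8 kg, 182 mm long. Square head 60 long x 56 wide x 54 high (x -30 to 30; grip its flat sides across y), then cheeks with the handle, then a drawbar stub 37 mm wide, top 32 mm high, back to x = -152. Origin: on the underside below the head's centre; z up, x from tail to head. Starts level on the bench.
- handle (a joint): Angle of the coupler's handle (rad): 0 fully down (locked, stop), 1.0 fully raised (stop). Hinge along the coupler's y at x = -42, z = 46 mm. Stiff by friction, stays where left; a spring helps it up: 1 to 3 N at the grip bar to raise, 5 to 7 N to press down. Down, its pawl reaches into the socket and keeps the ball out. Starts within 0.12 of down.
- grip (a point): Centre of the handle's grip bar at its free end: a black cross bar, 16 mm diameter, 28 mm long along the coupler's y, 75 mm from the hinge. Handle down: at x = -116, z = 58 mm of the coupler (18 mm free below it); raised: x = -72, z = 115 mm. Pinch its ends to raise it; to lower it push it tailward, then down, along its arc (straight down on the raised bar loads the liner).
- socket (a point): Where the ball's centre lies when the coupler is home: on the axis of the round socket in the head (45 mm bore, open below), 24 mm above the coupler's origin. Axes as the coupler's.
- foot (a point): Centre of the underside of the foot under the coupler's tail (22 x 34 mm), 130 mm behind the coupler's origin, level with its underside.
- stand: Test stand fixed to the bench: grey base 225 x 100 mm, its top 12 to 32 mm above the bench (differs each time), with a tow ball and, 130 mm behind it (-x of the stand), a rest block. Origin below the ball's centre, 12 mm under the base's top; the coupler belongs on it with its x along the stand's x.
- ball (a point): Centre of the 40 mm steel ball, 65 mm above the stand's origin. Pressed down on it, the coupler first stops 6 mm above home on its proud liner and needs about 14 N (its own weight of some 8 N included) to drive the liner into its seat; home is a hard stop, where 23 N (weight included; 17 to 29 will do) is to be held for a second.
- liner: Brass disc, 26 mm diameter, 4 mm thick, in the ceiling of the coupler's socket: a tight friction fit, 6 mm proud at the start. It moves only under about 14 N and stays where it is left, so a coupler let go too early stays too high. It must not be pressed on the ball with more than 30 N. Origin: centre of its underside.
- rest (a point): Centre of the top of the rest block (28 x 70 mm), 38.5 mm above the stand's origin. With the coupler home and held level its foot hangs 2.5 mm over it (so that the ball takes the whole push); let go, the tail sinks onto it.
- bush_44: Grey bushing, 44 mm diameter, 45 mm high, a bystander. Origin at the centre of its underside.
- thrust_washer: Flat grey washer, 68 mm diameter, 9 mm high, a bystander. Origin at the centre of its underside.
- tape_measure: Yellow tape measure, 34 x 80 x 62 mm, a bystander. Origin at the centre of its underside.
There are look-alikes about, which are no part of the job. What is shaped like the coupler but purple is not meant.

How it is judged:
On the way, in this order (a step that is already met when the one before it is completed fails the run):
1. the handle is raised (0.8 rad or more) while the coupler is still off the stand (value of joint handle above 0.8 rad and distance between socket and ball above 0.05 m), for 0.1 s.
2. the coupler is pressed home on the ball (socket point no more than 1.5 mm above the ball's centre) and held there with more than 17 N between liner and ball, with the handle still raised (z of socket in the frame of ball below 0.0015 m and horizontal distance between socket and ball below 0.004 m and value of joint handle above 0.6 rad and contact force between liner and stand above 17 N), for 0.6 s.
At the end, for the whole second after the job is handed in: The coupler sits fully home on the ball (socket point no more than 1.5 mm above the ball's centre and within 4 mm of it sideways), level to within 0.05 rad, its foot on the rest (within 25 mm of its centre), at rest, with the handle fully down (below 0.06 rad) (z of socket in the frame of ball below 0.0015 m and horizontal distance between socket and ball below 0.004 m and value of joint handle below 0.06 rad and angle between coupler's own z axis and vertical below 0.05 rad and horizontal distance between foot and rest below 0.025 m and distance between foot and rest below 0.026 m and linear speed of coupler below 0.02 m/s); the robot touches nothing.
It fails at once if the liner is pressed on the ball with more than 30 N (contact force between liner and stand above 30 N).
It fails at once if a bystander (bushing, washer or tape measure) is moved more than 30 mm (distance of any of bush_44, thrust_washer, tape_measure from where it was at the start of the episode above 0.03 m).
It also fails if it takes over 72 s, if anything falls off the work surface, if the arm or the gripper's body presses on something with over 40 N, if the wrist force passes 120 N, or if a joint passes its speed limit or range.

## Working session

There is one attempt and no reset: what is moved stays moved. The work goes in short steps, each a Python script; the robot and the scene stay as the last script left them, time stands still between calls to the robot, and variables do not carry over. Pictures are saved under pics/ and viewed, at most 10 in all, crops included, and the job is handed in when it is done.

```bash
mkdir -p pics; ls; cat > h.py <<'E'
import numpy as np, cv2
from plant import robot
def grab(n):
    o=robot.get_obs(); f=robot.grab_frame(n); f['o']=o
    return f
def cam2world(f):
    "4x4 world from cam"
    M=np.eye(4)
    if 'T_tool_cam' in f:
        from scipy.spatial.transform import Rotation as Ro
        T=np.eye(4); T[:3,:3]=Ro.from_euler('xyz',f['o']['tool_rot']).as_matrix(); T[:3,3]=f['o']['position']
        return T@np.array(f['T_tool_cam'])
    R=np.array(f['R']);M[:3,:3]=R.T;M[:3,3]=-R.T@np.array(f['t']).ravel(); return M
def cloud(f):
    d=f['depth']; v,u=np.indices(d.shape)
    P=np.stack([(u-f['cx'])/f['fx']*d,(v-f['cy'])/f['fy']*d,d],-1)
    M=cam2world(f); W=P@M[:3,:3].T+M[:3,3]; W[d<=0]=np.nan
    return W
E
python3 - <<'E'
from h import *
import pickle
fs={n:grab(n) for n in('side','top')}
pickle.dump(fs,open('f0.pkl','wb'))
cv2.imwrite('pics/a.png',np.vstack([fs['top']['img'],])); cv2.imwrite('pics/b.png',fs['side']['img'])
print(fs['top']['o'])
for n in fs: print(n,cam2world(fs[n]).round(3),fs[n]['fx'])
E
```

```text
pics
{'clock': 0.05, 'joint_pos': array([ 1.14289603e+00,  3.59485420e-01,  1.51142097e+00,  1.04024135e-05,
        1.27249861e+00, -1.15091514e-01]), 'joint_vel': array([-1.02972970e-03,  4.08664204e-04, -2.24741669e-03,  8.50590304e-05,
        1.21227115e-03, -9.21147887e-04]), 'tau': array([ 6.69668116e-04, -5.16804314e+01, -2.71680844e+01,  6.78393664e-02,
        2.76324735e-02, -5.52933375e-05]), 'position': array([0.18436616, 0.5702872 , 0.24082559]), 'tool_rot': array([-3.13979344e+00, -2.17997285e-04,  2.82878061e+00]), 'ft_force': array([-0.02195209, -0.00963329,  0.63728762]), 'ft_torque': array([-0.01946943,  0.02387127,  0.0076339 ]), 'grasp_force': 0.0, 'grip_width': 0.9976630035351046}
side [[ 0.987 -0.08   0.141  0.455]
 [-0.161 -0.378  0.912 -0.763]
 [-0.019 -0.922 -0.386  0.465]
 [ 0.     0.     0.     1.   ]] 356.77027984450393
top [[-0.026 -0.997  0.077  0.513]
 [-0.999  0.025 -0.022  0.111]
 [ 0.02  -0.077 -0.997  1.123]
 [ 0.     0.     0.     1.   ]] 369.41545857451325
```

View pics/a.png

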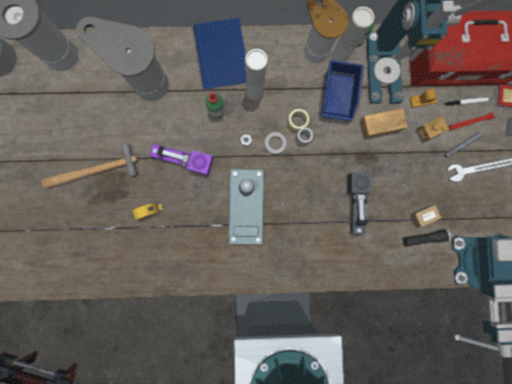

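View pics/b.png

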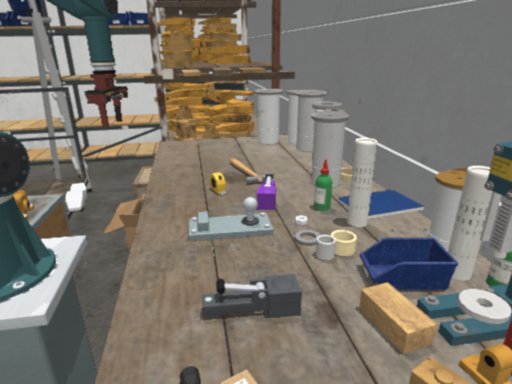

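The top view shows the dark coupler (head 359,183; tail 358,232), the purple look-alike at (182,160), and the stand (ball 247,187; rest 246,232). The side view shows the dark coupler at (255,297), the purple one at (266,193), and the ball at (250,203). The candidates are the dark one and the purple one, and I choose the dark one. Its head points away from the robot.

```bash
python3 - <<'E'
from h import *
import pickle
fs=pickle.load(open('f0.pkl','rb'))
C={n:cloud(fs[n]) for n in fs}
def sel(W,x,y,z):
    m=(W[...,0]>x[0])&(W[...,0]<x[1])&(W[...,1]>y[0])&(W[...,1]<y[1])&(W[...,2]>z[0])&(W[...,2]<z[1]); return W[m]
def rect(P): 
    r=cv2.minAreaRect((P[:,:2]*1000).astype(np.float32)); return np.round(r[0],1),np.round(r[1],1),round(r[2],2)
for n,(u,v) in {'head':(359,183),'tail':(358,232),'ball':(247,187),'rest':(246,232),'base':(247,208),'bench':(300,200)}.items(): print(n,C['top'][v,u].round(4))
for n,(u,v) in {'head':(282,284),'ball':(250,203),'bench':(180,290)}.items(): print('side',n,C['side'][v,u].round(4))
h=C['top'][183,359]; b=C['top'][187,247]
for n in C:
    P=sel(C[n],(h[0]-.25,h[0]+.1),(h[1]-.08,h[1]+.08),(.012,.1)); print(n,'coupler',len(P),rect(P),P.max(0))
    H=P[(P[:,2]>.044)&(P[:,0]>h[0]-.032)]; print(' headtop',len(H),rect(H),np.median(H[:,2]))
    P=sel(C[n],(b[0]-.25,b[0]+.1),(b[1]-.09,b[1]+.09),(.008,.2)); print(n,'stand',len(P),rect(P),P.max(0))
    z=P[:,2];hh=np.histogram(z,bins=np.arange(.008,.14,.004));print(hh[0])
    for lo,hi in((.05,.075),(.075,.14)):
        Q=P[(z>lo)&(z<hi)]; print(lo,len(Q),Q.min(0).round(4),Q.max(0).round(4))
f=fs['top']['img'][150:250,220:400]; g=fs['side']['img'][250:340,180:320]
cv2.imwrite('pics/c.png',np.vstack([cv2.resize(f,(720,400),interpolation=2)[:, :],cv2.resize(g[:, :],(720,200*2))[:190]]))
E
```

```text
head [ 0.6    -0.2162  0.0588]
tail [ 0.457  -0.2157  0.028 ]
ball [0.5938 0.1098 0.0934]
rest [0.4667 0.1159 0.0419]
base [0.5369 0.1113 0.0149]
bench [ 0.5575 -0.0512 -0.0028]
side head [ 0.5998 -0.2316  0.0583]
side ball [0.5965 0.0976 0.0807]
side bench [ 0.407  -0.1364  0.0006]
side coupler 3011 (array([ 541. , -222.2]), array([ 59.2, 182.3]), 87.21) [ 0.63225102 -0.19416964  0.06901793]
 headtop 772 (array([ 599.8, -225. ]), array([58.9, 64.7]), 86.44) 0.05485934330356487
side stand 1849 (array([540.2, 112. ]), array([102.2, 224.4]), 87.08) [0.65334614 0.1659512  0.09148108]
[ 125  113 1022   86  112   25   24   22   51   89    9    9    4   12
   14   20   22   22   26   23   19    0    0    0    0    0    0    0
    0    0    0    0]
0.05 78 [0.5785 0.0908 0.0504] [0.6176 0.1086 0.0746]
0.075 97 [0.5786 0.0921 0.0751] [0.6154 0.1179 0.0915]
top coupler 1090 (array([ 542.1, -220.5]), array([ 56.9, 182. ]), 87.15) [ 0.63431428 -0.19385469  0.07052012]
 headtop 425 (array([ 600.3, -223.5]), array([56.8, 65.5]), 87.14) 0.05399611531995019
top stand 2494 (array([542.8, 126.3]), array([120.5, 225.7]), 88.4) [0.65576888 0.18591037 0.09339731]
[  59  813 1032  158   43    1    3   30  137   65    0    0    0    0
    0    5   18   24   35   45   25    1    0    0    0    0    0    0
    0    0    0    0]
0.05 19 [0.581  0.0953 0.0684] [0.6184 0.1326 0.075 ]
0.075 134 [0.5809 0.0955 0.0751] [0.618  0.1297 0.0934]
```

View pics/c.png

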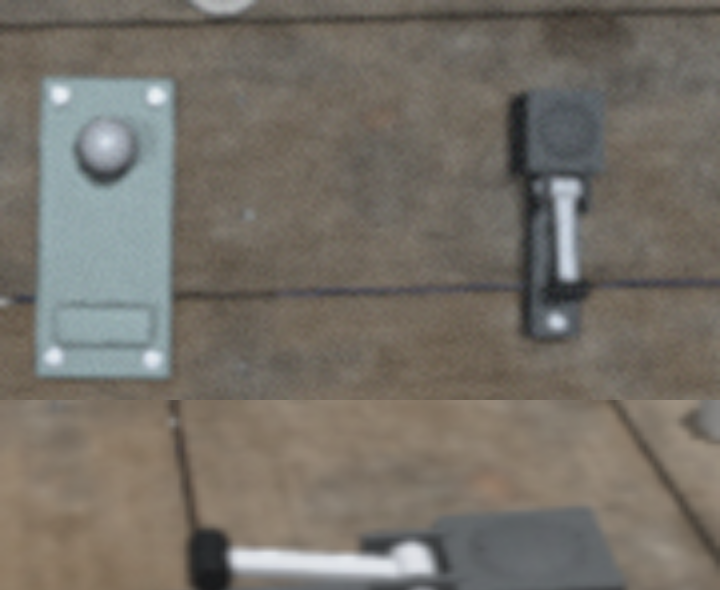

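The close crop shows the dark grey coupler with a white lever and black grip bar, not purple. Its head is about 60 x 57 mm with its top at 54 mm, and it is 182 mm long, all matching the text. The stand's ball top is at about 92 mm. Next I take wrist views over the stand and the coupler.

```bash
python3 - <<'E'
from h import *
import pickle
pi=np.pi
for yaw in(0-.05,pi-.05):
    for p in((.56,.11,.3),(.56,-.22,.3),(.6,-.22,.035),(.486,-.213,.06)):
        print(yaw,p,np.round(robot.inverse_kinematics(p,[pi,0,yaw]),2))
yaw=pi-.05
robot.reach([.56,.11,.30],[pi,0,yaw]); a=grab('wrist')
robot.reach([.56,-.22,.30],[pi,0,yaw]); b=grab('wrist')
pickle.dump((a,b),open('f1.pkl','wb'))
print(a['T_tool_cam'],b['o']['clock'],a['o']['position'],a['o']['tool_rot'],b['o']['position'],b['o']['ft_force'])
cv2.imwrite('pics/d.png',cv2.resize(np.hstack([a['img'],b['img']]),(800,300)))
E
```

```text
-0.05 (0.56, 0.11, 0.3) [ 0.07  0.27  1.49 -0.    1.38  1.69]
-0.05 (0.56, -0.22, 0.3) [-0.49  0.32  1.43 -0.    1.4   1.13]
-0.05 (0.6, -0.22, 0.035) [-0.46  0.64  1.6  -0.    0.9   1.16]
-0.05 (0.486, -0.213, 0.06) [-0.54  0.5   1.84 -0.    0.81  1.08]
3.0915926535897933 (0.56, 0.11, 0.3) [ 0.07  0.27  1.49  0.    1.38 -1.45]
3.0915926535897933 (0.56, -0.22, 0.3) [-0.49  0.32  1.43  0.    1.4  -2.01]
3.0915926535897933 (0.6, -0.22, 0.035) [-0.46  0.64  1.6   0.    0.9  -1.98]
3.0915926535897933 (0.486, -0.213, 0.06) [-0.54  0.5   1.84  0.    0.81 -2.06]
[[-5.28520699e-06 -9.66938965e-01 -2.55007918e-01  7.00316810e-02]
 [ 9.99999998e-01 -2.05060439e-05  5.70291542e-05  6.36504282e-04]
 [-6.03729149e-05 -2.55007917e-01  9.66938963e-01 -1.43451983e-01]
 [ 0.00000000e+00  0.00000000e+00  0.00000000e+00  1.00000000e+00]] 3.5417 [0.55975462 0.11078281 0.29991732] [ 3.14128640e+00 -2.41033099e-04  3.09243502e+00] [ 0.56020185 -0.21879661  0.29996218] [-0.4224724   0.40806147  0.47283778]
```

View pics/d.png

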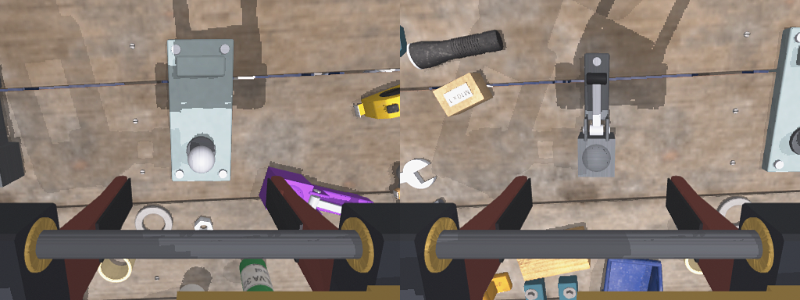

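Left half of the picture (over the stand): ball at about (201,155), rest at (201,65). Right half (over the coupler): head at (596,157), grip bar at (597,78).

```bash
python3 - <<'E'
from h import *
import pickle
from scipy.optimize import least_squares
a,b=pickle.load(open('f1.pkl','rb'))
A=cloud(a);B=cloud(b)
def sel(W,x,y,z):
    m=(W[...,0]>x[0])&(W[...,0]<x[1])&(W[...,1]>y[0])&(W[...,1]<y[1])&(W[...,2]>z[0])&(W[...,2]<z[1]); return W[m]
def rect(P,n=''): 
    r=cv2.minAreaRect((P[:,:2]*1000).astype(np.float32)); print(n,len(P),np.round(r[0],1),np.round(r[1],1),round(r[2],2),'z',np.median(P[:,2]).round(4))
S=sel(A,(.41,.67),(.04,.18),(.008,.2)); 
bz=sel(A,(.50,.56),(.09,.14),(.005,.04)); zb=np.median(bz[:,2]); print('base z',zb,'bench',np.nanmedian(sel(A,(.45,.65),(.2,.25),(-.02,.01))[:,2]))
rect(sel(A,(.41,.67),(.04,.18),(zb-.003,zb+.003)),'base'); 
rect(sel(A,(.44,.50),(.06,.17),(zb+.02,zb+.035)),'rest')
Q=sel(A,(.56,.64),(.08,.14),(zb+.04,.12))
r=least_squares(lambda p:np.linalg.norm(Q-p[:3],axis=1)-p[3],[.597,.112,.07,.02],loss='soft_l1',f_scale=.001); print('ball',r.x.round(4),len(Q))
r=least_squares(lambda p:np.linalg.norm(Q-p[:3],axis=1)-.02,[.597,.112,.07],loss='soft_l1',f_scale=.001); print('ball r20',r.x.round(4))
K=sel(B,(.43,.65),(-.27,-.17),(.012,.1)); rect(K,'coupler')
rect(sel(B,(.565,.65),(-.27,-.17),(.051,.058)),'head')
rect(sel(B,(.43,.468),(-.27,-.17),(.025,.036)),'stub end')
t=sel(B,(.43,.55),(-.25,-.18),(.027,.036)); rect(t,'stub')
g=sel(B,(.465,.51),(-.24,-.18),(.048,.09)); rect(g,'grip'); print(g.min(0),g.max(0),'bench',np.median(sel(B,(.45,.65),(-.15,-.1),(-.02,.01))[:,2]))
# dark bar only
img=b['img'].astype(int).sum(2); m=(B[...,0]>.465)&(B[...,0]<.51)&(abs(B[...,1]+.213)<.03)&(B[...,2]>.045)&(img<180); rect(B[m],'dark bar'); print(np.percentile(B[m],[2,98],axis=0).round(4))
E
```

```text
base z 0.01758501379367597 bench -0.0003012955092946412
base 11100 [540.8 115.3] [ 99.9 224.3] 87.63 z 0.0176
rest 1616 [468.2 117.9] [69.4 27.8] 87.28 z 0.044
ball [0.5984 0.1129 0.0707 0.0197] 973
ball r20 [0.5985 0.1129 0.0703]
coupler 5782 [ 541.1 -220.9] [ 56.  181.8] 87.22 z 0.0539
head 1910 [ 598.1 -223.7] [56.  67.7] 87.2 z 0.0545
stub end 526 [ 459.6 -216.4] [35.6 18.4] 87.45 z 0.0324
stub 1791 [ 500.1 -218.3] [37.  99.9] 86.63 z 0.0322
grip 552 [ 494.4 -217.9] [27.  31.6] 87.22 z 0.0649
[ 0.47799503 -0.23132408  0.05705817] [ 0.50998093 -0.20384378  0.06984654] bench -0.0003624847255169761
dark bar 370 [ 485.8 -217.5] [27.  14.5] 87.22 z 0.0662
[[ 0.4784 -0.2305  0.0616]
 [ 0.4931 -0.2042  0.0684]]
```

```bash
cat >> h.py <<'E'
pi=np.pi
def fr(o,yaw):
    c,s=np.cos(yaw),np.sin(yaw)
    return lambda x,y,z: np.array([o[0]+c*x-s*y,o[1]+s*x+c*y,o[2]+z])
def bar(F,th,dz=0):  # grip bar centre at handle angle th
    ph=.1608+th; return F(-.042-.075*np.cos(ph),0,.046+.075*np.sin(ph)+dz)
def st(t=''):
    o=robot.get_obs(); print(t,'t%.2f'%o['clock'],o['position'].round(4),'F',o['ft_force'].round(2),'M',o['ft_torque'].round(2),'w %.3f g %.1f'%(o['grip_width'],o['grasp_force'])); return o
C0=np.array([.6020,-.2239,0]); CY=-.0485
S0=np.array([.5985,.1129,.0055]); SY=-.041
E
cat > s1.py <<'E'
from h import *
F=fr(C0,CY); ori=[pi,0,pi+CY]
p=bar(F,.04,.002); print(p)
robot.reach(p+[0,0,.08],ori); robot.move_l(p,ori,rate=.1); robot.wait(.1);st('at bar')
robot.gripper_to(.2,force=20); st('grip')
for th in np.linspace(.12,.96,8):
    robot.move_l(bar(F,th,.002),rate=.08); st('%.2f'%th)
robot.wait(.3); st('up')
import pickle; f=grab('side'); cv2.imwrite('pics/e.png',f['img'])
E
python3 s1.py
```

```text
[ 0.48664276 -0.21830078  0.062959  ]
at bar t5.37 [ 0.4873 -0.2186  0.0637] F [-0.09 -0.33 -0.03] M [-0.01  0.03  0.05] w 1.001 g 0.0
grip t6.32 [ 0.4866 -0.2184  0.0629] F [ 0.12 -0.34  0.06] M [-0.06 -0.02 -0.07] w 0.315 g 20.0
0.12 t6.57 [ 0.488  -0.2183  0.0693] F [-1.72  0.7   3.82] M [ 0.05  0.49 -0.06] w 0.317 g 20.0
0.24 t6.83 [ 0.4912 -0.2185  0.0778] F [-1.8   0.53  6.4 ] M [0.22 0.42 0.01] w 0.315 g 20.0
0.36 t7.08 [ 0.4953 -0.2188  0.0857] F [-1.65  0.13  6.01] M [0.28 0.38 0.04] w 0.318 g 20.0
0.48 t7.34 [ 0.5004 -0.219   0.0931] F [-1.38  0.17  4.05] M [0.32 0.41 0.01] w 0.318 g 20.0
0.60 t7.60 [ 0.5063 -0.2193  0.1   ] F [-0.14  1.    4.48] M [ 0.32  0.27 -0.01] w 0.315 g 20.0
0.72 t7.86 [ 0.513  -0.2197  0.1061] F [0.11 1.19 3.07] M [ 0.3   0.22 -0.02] w 0.321 g 20.0
0.84 t8.12 [ 0.5203 -0.22    0.1114] F [-1.34  1.02  2.57] M [0.36 0.27 0.01] w 0.317 g 20.0
0.96 t8.38 [ 0.5281 -0.2204  0.1158] F [-0.11  1.21  2.69] M [0.28 0.26 0.02] w 0.315 g 20.0
up t8.68 [ 0.5281 -0.2205  0.1158] F [0.77 0.98 1.75] M [ 0.34 -0.05 -0.  ] w 0.319 g 20.0
```

```bash
cat > s2.py <<'E'
from h import *
ori=[pi,0,pi+CY]
robot.gripper_to(1.0); p=robot.get_obs()['position']; robot.move_l(p+[0,0,.06],rate=.15)
robot.reach([.56,-.22,.30],ori); robot.wait(.15); b=grab('wrist'); f=grab('side'); st()
B=cloud(b)
def sel(W,x,y,z):
    m=(W[...,0]>x[0])&(W[...,0]<x[1])&(W[...,1]>y[0])&(W[...,1]<y[1])&(W[...,2]>z[0])&(W[...,2]<z[1]); return W[m]
def rect(P,n=''): 
    r=cv2.minAreaRect((P[:,:2]*1000).astype(np.float32)); print(n,len(P),np.round(r[0],1),np.round(r[1],1),round(r[2],2),'z',np.median(P[:,2]).round(4))
rect(sel(B,(.43,.65),(-.27,-.17),(.012,.06)),'coupler')
rect(sel(B,(.565,.65),(-.27,-.17),(.051,.058)),'head')
g=sel(B,(.47,.56),(-.25,-.19),(.09,.14)); print('grip',g.min(0),g.max(0))
cv2.imwrite('pics/f.png',np.vstack([cv2.resize(f['img'][220:340,150:350],(600,360)),b['img'][:240,:][::1,:][:, :] [:, :].repeat(1,0)[:, :][:, :512] if 0 else cv2.resize(b['img'][40:240,150:370],(600,240))]))
E
python3 s2.py
```

```text
t11.13 [ 0.5589 -0.2196  0.298 ] F [ 0.38 -0.83 -0.13] M [-0.    0.03  0.03] w 1.000 g 0.0
coupler 5096 [ 544.1 -220.2] [ 56.  182.2] 86.86 z 0.053
head 1990 [ 599.5 -223.2] [56.1 70.9] 87.22 z 0.0545
grip [ 0.51458409 -0.23346845  0.09011467] [ 0.53976745 -0.20528754  0.11925979]
```

View pics/f.png

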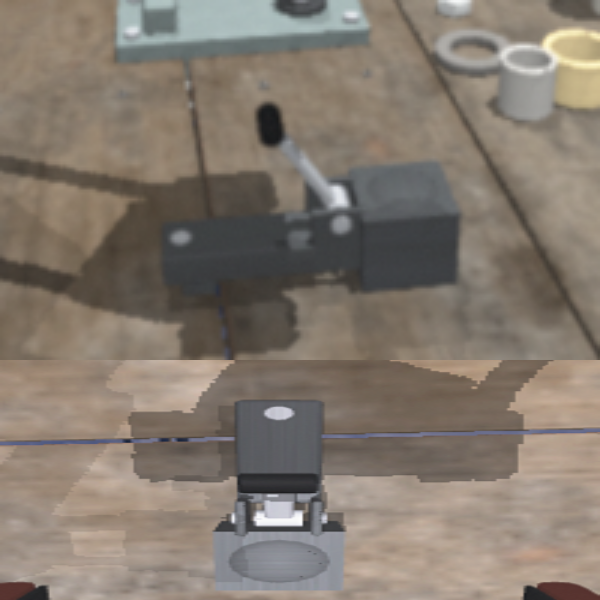

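The handle is up: the bar is at (268,125) in the upper crop, about 0.93 rad. The coupler seems to have shifted about 2–3 mm, so I re-measure it settled and from two places, do the same for the ball, then grip.

```bash
cat >> h.py <<'E'
def sel(W,x,y,z):
    m=(W[...,0]>x[0])&(W[...,0]<x[1])&(W[...,1]>y[0])&(W[...,1]<y[1])&(W[...,2]>z[0])&(W[...,2]<z[1]); return W[m]
def rect(P,n=''): 
    r=cv2.minAreaRect((P[:,:2]*1000).astype(np.float32)); print(n,len(P),np.round(r[0],1),np.round(r[1],1),round(r[2],2),'z',np.median(P[:,2]).round(4)); return r
E
cat > s3.py <<'E'
from h import *
from scipy.optimize import least_squares
ori=[pi,0,pi+CY]
for p in ([.56,.11,.30],[.60,.12,.27],[.56,-.22,.30],[.60,-.21,.27]):
    robot.reach(p,ori); robot.wait(.35)
    for k in range(2):
        W=grab('wrist'); o=W['o']; print(p,o['position'].round(4),o['tool_rot'].round(4)); W=cloud(W)
        if p[1]>0:
            Q=sel(W,(.56,.64),(.08,.14),(.058,.12))
            r=least_squares(lambda p:np.linalg.norm(Q-p[:3],axis=1)-.02,[.597,.112,.07],loss='soft_l1',f_scale=.001); print('ball',r.x.round(4))
            rect(sel(W,(.41,.67),(.04,.18),(.014,.021)),'base')
        else:
            rect(sel(W,(.43,.65),(-.27,-.17),(.012,.06)),'coupler'); H=sel(W,(.585,.65),(-.27,-.17),(.051,.058)); rect(H,'head'); print('front',np.percentile(H[:,0],99.5).round(4),'z',W[...,2][np.isfinite(W[...,2])].min())
st()
E
python3 s3.py
```

```text
[0.56, 0.11, 0.3] [0.5602 0.1093 0.2999] [-3.1415e+00 -1.0000e-04  3.0920e+00]
ball [0.5985 0.1128 0.0703]
base 11074 [540.7 115.3] [100.1 224.7] 87.65 z 0.0175
[0.56, 0.11, 0.3] [0.5601 0.1095 0.3   ] [ 3.1416 -0.      3.0922]
ball [0.5986 0.1129 0.0703]
base 11078 [541.  115.3] [100.1 225. ] 87.63 z 0.0175
[0.6, 0.12, 0.27] [0.5998 0.1199 0.2709] [3.1415e+00 1.1000e-03 3.0931e+00]
ball [0.5986 0.1129 0.0704]
base 13715 [541.3 115.3] [100.  224.6] 87.63 z 0.0176
[0.6, 0.12, 0.27] [0.5998 0.12   0.2707] [3.1415e+00 1.0000e-03 3.0931e+00]
ball [0.5986 0.1128 0.0704]
base 13721 [541.  115.2] [100.1 224.9] 87.62 z 0.0176
[0.56, -0.22, 0.3] [ 0.5602 -0.2193  0.2999] [ 3.1415e+00 -1.0000e-04  3.0941e+00]
coupler 5064 [ 544.5 -220.6] [ 56.  181.9] 87.29 z 0.0531
head 1402 [ 609.6 -223.6] [55.6 51. ] 86.69 z 0.0547
front 0.6351 z -0.44816678086281403
[0.56, -0.22, 0.3] [ 0.5602 -0.2195  0.3   ] [ 3.1416 -0.      3.0939]
coupler 5064 [ 544.2 -220.2] [ 55.9 181.5] 87.0 z 0.053
head 1391 [ 609.5 -223.7] [56.2 50.3] 87.72 z 0.0546
front 0.6351 z -0.44803805738583136
[0.6, -0.21, 0.27] [ 0.5998 -0.2104  0.2709] [-3.1410e+00  1.1000e-03  3.0926e+00]
coupler 6133 [ 544.5 -220.3] [ 56.1 181.4] 86.93 z 0.0533
head 1668 [ 609.8 -223.8] [56.1 51.1] 87.5 z 0.0546
front 0.6356 z -0.045084889718690124
[0.6, -0.21, 0.27] [ 0.5998 -0.2103  0.2707] [-3.1412e+00  9.0000e-04  3.0926e+00]
coupler 6185 [ 544.7 -220.6] [ 56.  181.6] 87.21 z 0.0534
head 1722 [ 609.7 -223.7] [56.  51.3] 87.18 z 0.0546
front 0.6359 z -0.04569544619283045
 t16.11 [ 0.5998 -0.2103  0.2706] F [-0.45  0.01  1.01] M [ 0.04 -0.02  0.06] w 1.000 g 0.0
```

```bash
sed -i 's/^C0=.*/C0=np.array([.6054,-.2235,0]); CY=-.0505/; s/^S0=.*/S0=np.array([.5986,.1129,.0054]); SY=-.0413/' h.py
cat > s4.py <<'E'
from h import *
F=fr(C0,CY); ori=[pi,0,pi+CY]
p=F(0,0,.035)
robot.reach(p+[0,0,.11],ori); robot.move_l(p,rate=.12); robot.wait(.2); st('at head')
robot.gripper_to(.5,force=60); st('grip')
robot.move_l(p+[0,0,.12],rate=.1); robot.wait(.5)
for k in range(3): st('lifted'); robot.wait(.1)
b=grab('wrist'); f=grab('side'); W=cloud(b); G=cloud(f)
import pickle; pickle.dump((b,f),open('f4.pkl','wb'))
for n,X in(('w',W),('s',G)):
    L=np.stack([(X[...,0]-C0[0])*np.cos(CY)+(X[...,1]-C0[1])*np.sin(CY),-(X[...,0]-C0[0])*np.sin(CY)+(X[...,1]-C0[1])*np.cos(CY),X[...,2]-.12],-1)
    for nm,x in(('stub',(-.145,-.09)),('head',(-.027,.027))):
        zt=.032 if nm=='stub' else .054
        P=sel(L,x,(-.016,.016),(zt-.01,zt+.01))
        if len(P)>20:
            for _ in range(3):
                A=np.c_[P[:,0],P[:,1],np.ones(len(P))]; c=np.linalg.lstsq(A,P[:,2],rcond=None)[0]; r=P[:,2]-A@c; P=P[abs(r)<2*r.std()+1e-4]
            print(n,nm,len(P),c.round(4),'z at mid',(c[0]*np.mean(x)+c[2]).round(4))
cv2.imwrite('pics/g.png',np.hstack([b['img'],f['img']])[:, :][:,:1024] if 0 else cv2.resize(np.hstack([b['img'],f['img']]),(800,300)))
E
python3 s4.py
```

```text
at head t17.94 [ 0.6059 -0.2238  0.0358] F [-0.59  0.17  0.27] M [ 0.04  0.   -0.  ] w 0.999 g 0.0
grip t18.56 [ 0.6055 -0.2237  0.035 ] F [-0.13 -0.78 -0.38] M [-0.11  0.03  0.15] w 0.638 g 60.0
lifted t20.41 [ 0.6054 -0.2235  0.155 ] F [ 0.01 -0.42 -7.86] M [-0.01 -0.34  0.01] w 0.640 g 60.0
lifted t20.51 [ 0.6054 -0.2235  0.155 ] F [-0.63 -0.46 -7.9 ] M [ 0.05 -0.35 -0.01] w 0.637 g 60.0
lifted t20.61 [ 0.6054 -0.2235  0.155 ] F [-0.05  0.   -8.67] M [-0.02 -0.36 -0.04] w 0.636 g 60.0
w head 6868 [0.0098 0.006  0.0567] z at mid 0.0567
s stub 268 [0.0061 0.0023 0.0324] z at mid 0.0316
s head 77 [-0.0043 -0.0285  0.0548] z at mid 0.0548
```

View pics/g.png

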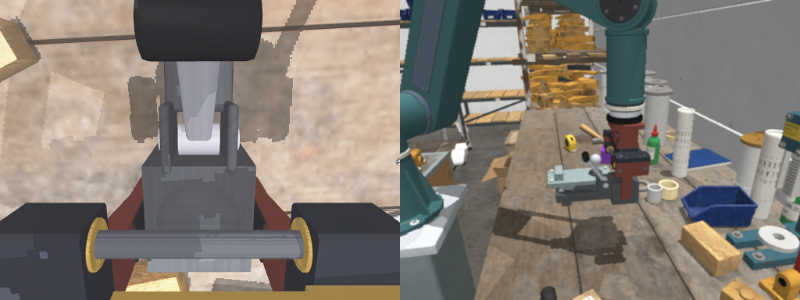

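Both images show the coupler level in the gripper (tilt 0.01 rad or less) with the handle up. The weight reads 8.1 N and the coupler is centred. Next I carry it over the ball and lower it, watching the force.

```bash
cat > s5.py <<'E'
from h import *
ori=[pi,0,pi+SY]
def force(n=4,dt=.03):
    L=[]
    for _ in range(n): L.append(robot.get_obs()['ft_force']); robot.wait(dt)
    return np.mean(L,0)
xy=[.5986,.1129]; zh=.0704-.024+.035
robot.reach([*xy,.155],ori); robot.wait(.4); b=force(10); st('above'); print('base',b)
robot.move_l([*xy,zh+.030],rate=.06); robot.wait(.2); print('in socket',(force()-b).round(2))
robot.move_l([*xy,zh+.009],rate=.04); robot.wait(.2); print('near liner',(force()-b).round(2)); st()
z=zh+.009
while z>zh-.002:
    z-=.0005; robot.move_l([*xy,z],rate=.01); f=force(2)-b
    print('%.1f'%((z-zh)*1e3),f.round(1),robot.get_obs()['position'].round(4)[2])
    if f[2]>11 or abs(f[:2]).max()>5: break
np.save('base.npy',b)
E
python3 s5.py
```

```text
above t22.82 [0.5986 0.113  0.155 ] F [ 0.21  0.51 -8.61] M [ 0.02 -0.35 -0.07] w 0.637 g 60.0
base [ 1.70865770e-03  2.74122942e-01 -8.36003197e+00]
in socket [-0.04 -0.41 -0.07]
near liner [-0.01 -0.95 -0.06]
 t25.03 [0.5988 0.1129 0.0906] F [-0.16 -0.11 -7.65] M [ 0.04 -0.42  0.  ] w 0.640 g 60.0
8.5 [ 0.3 -0.2 -0.2] 0.0899
8.0 [0.  0.1 0.4] 0.0894
7.5 [-0.5 -0.8 -0.4] 0.0889
7.0 [-0.2  0.1  0.8] 0.0884
6.5 [-0.  -0.1 -0.3] 0.0879
6.0 [-0.2 -0.1  0.4] 0.0874
5.5 [-0.4 -0.5  3. ] 0.0871
5.0 [-2.5 -0.8 10. ] 0.0869
4.5 [-3.9 -0.8 13.3] 0.0865
```

```bash
cat > s6.py <<'E'
from h import *
b=np.load('base.npy')
def force(n=4,dt=.03):
    L=[]
    for _ in range(n): L.append(robot.get_obs()['ft_force']); robot.wait(dt)
    return np.mean(L,0)-b
xy=[.5986,.1129]; zh=.0704-.024+.035
z=zh+.0045
while z>zh-.003:
    z-=.0003; robot.move_l([*xy,z],rate=.01); f=force(2); o=robot.get_obs()
    print('%.1f'%((z-zh)*1e3),f.round(1),((o['position'][2]-zh)*1e3).round(2),'%.1f'%o['clock'])
    if f[2]>17 or abs(f[:2]).max()>8: break
np.save('z.npy',z); st()
E
python3 s6.py
```

```text
4.2 [-4.  -0.6 14.3] 4.85 28.2
3.9 [-3.9 -1.1 13.7] 4.58 28.5
3.6 [-3.8 -0.9 14.1] 4.27 28.8
3.3 [-4.8 -0.6 14.4] 3.94 29.1
3.0 [-3.9 -0.4 13.6] 3.67 29.5
2.7 [-3.5 -0.8 13.8] 3.33 29.8
2.4 [-3.9 -0.3 13.7] 3.04 30.1
2.1 [-3.5 -0.6 14.3] 2.76 30.4
1.8 [-3.8 -0.8 14.1] 2.44 30.7
1.5 [-3.6 -1.3 13.3] 2.15 31.1
1.2 [-4.  -0.6 13.9] 1.87 31.4
0.9 [-3.7 -1.  13.5] 1.56 31.7
0.6 [-4.  -0.9 13.2] 1.25 32.0
0.3 [-3.5 -0.7 14.5] 0.95 32.3
0.0 [-3.9 -0.6 14.2] 0.66 32.6
-0.3 [-4.1 -0.5 13.7] 0.34 33.0
-0.6 [-3.6 -1.3 13.5] 0.06 33.3
-0.9 [-3.1 -0.9 13.8] -0.24 33.6
-1.2 [-3.6 -0.8 13.8] -0.53 33.9
-1.5 [-4.4 -0.6 15.7] -0.6 34.2
-1.8 [-4.8 -0.9 18.1] -0.61 34.5
 t34.53 [0.5989 0.1129 0.0808] F [-5.83 -0.86 10.75] M [-0.1   0.41  0.01] w 0.636 g 60.0
```

It is home: the position stopped at -0.6 mm while the force rose. I now trim to 23 N and hold.

```bash
cat > s7.py <<'E'
from h import *
b=np.load('base.npy'); z=float(np.load('z.npy')); xy=[.5986,.1129]; zh=.0814
def force(n=6,dt=.03):
    L=[]
    for _ in range(n): L.append(robot.get_obs()['ft_force']); robot.wait(dt)
    return np.mean(L,0)-b
f=force()
for k in range(6):
    if f[2]>21.8: break
    z-=np.clip((23-f[2])/16,.05e-0*0+.1,.3)*1e-3; robot.move_l([*xy,z],rate=.01); f=force(); print('%.2f'%((z-zh)*1e3),f.round(2))
for k in range(7): print(force(6).round(1),((robot.get_obs()['position'][2]-zh)*1e3).round(2))
np.save('z.npy',z); st()
E
python3 s7.py
```

```text
-2.10 [-5.85 -0.87 20.13]
-2.28 [-6.08 -1.01 21.19]
-2.39 [-6.25 -1.16 22.27]
[-6.  -0.8 21.5] -0.71
[-6.3 -1.1 22.1] -0.69
[-6.5 -1.  22.1] -0.7
[-6.1 -0.9 22.2] -0.75
[-6.5 -1.  22.5] -0.71
[-5.9 -1.1 21.4] -0.71
[-5.9 -1.1 22. ] -0.7
 t37.48 [0.5989 0.1129 0.0807] F [-6.67 -0.95 14.35] M [-0.19  0.62  0.04] w 0.639 g 60.0
```

```bash
cat > s8.py <<'E'
from h import *
z=float(np.load('z.npy')); xy=[.5986,.1129]; ori=[pi,0,pi+SY]
robot.move_l([*xy,z+.0015],rate=.01); robot.wait(.1); st('unloaded')
robot.gripper_to(1.0); robot.wait(.2); st('open')
robot.move_l([*xy,.20],rate=.15)
robot.reach([.56,.11,.33],ori); robot.wait(.35); b=grab('wrist'); f=grab('side'); st(); W=cloud(b)
F=fr([*xy,.0464],SY); c,s=np.cos(SY),np.sin(SY)
L=np.stack([(W[...,0]-xy[0])*c+(W[...,1]-xy[1])*s,-(W[...,0]-xy[0])*s+(W[...,1]-xy[1])*c,W[...,2]-.0464],-1)
rect(sel(L,(-.2,.06),(-.05,.05),(.02,.062)),'coupler local')
for n,x,zt in(('stub',(-.145,-.09),.032),('head',(-.02,.027),.054)):
    P=sel(L,x,(-.015,.015),(zt-.006,zt+.005)); print(n,len(P),np.median(P[:,2]).round(4),np.polyfit(P[:,0],P[:,2],1).round(4))
g=sel(L,(-.13,-.05),(-.03,.03),(.085,.14)); print('bar',g.min(0).round(4),g.max(0).round(4))
cv2.imwrite('pics/i.png',np.hstack([cv2.resize(f['img'][150:260,150:310],(400,300)),cv2.resize(b['img'],(400,300))]))
E
python3 s8.py
```

```text
unloaded t37.88 [0.5988 0.1129 0.0808] F [-3.32 -0.2   5.37] M [-0.11  0.18 -0.04] w 0.637 g 60.0
open t38.76 [0.5986 0.1129 0.0805] F [ 0.11 -0.49 -1.25] M [0.07 0.04 0.02] w 0.998 g 0.0
 t40.76 [0.5599 0.11   0.3293] F [-0.24 -0.27  0.09] M [ 0.03  0.03 -0.06] w 0.997 g 0.0
coupler local 5471 [-61.4   0.3] [180.9  55.9] 0.42 z 0.0527
stub 1366 0.0302 [0.0114 0.0315]
head 985 0.0574 [-0.0424  0.0569]
bar [-0.0911 -0.0134  0.0854] [-0.0643  0.014   0.1175]
```

View pics/i.png

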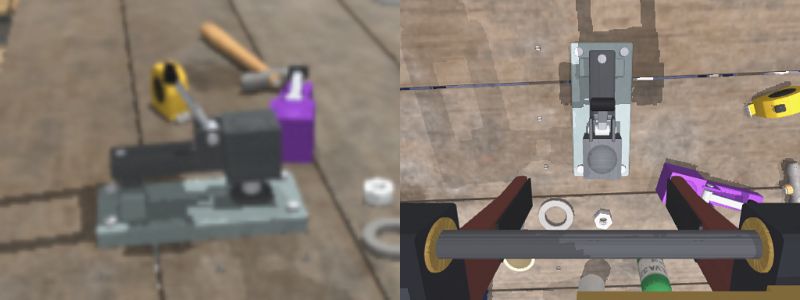

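```bash
cat > s9.py <<'E'
from h import *
xy=[.5986,.1129]; ori=[pi,0,pi+SY]
robot.reach([.58,.113,.36],ori); robot.wait(.4); b=grab('wrist'); t=grab('top'); st(); W=cloud(b)
c,s=np.cos(SY),np.sin(SY)
def loc(W): return np.stack([(W[...,0]-xy[0])*c+(W[...,1]-xy[1])*s,-(W[...,0]-xy[0])*s+(W[...,1]-xy[1])*c,W[...,2]-.0464],-1)
for n,L in(('wrist',loc(W)),('top',loc(cloud(t)))):
    for x in [(-.15,-.14),(-.135,-.12),(-.12,-.11),(-.025,-.015),(-.015,-.005),(-.005,.005),(.005,.015),(.015,.025)]:
        P=sel(L,x,(-.015,.015),(.02,.075)); print(n,x,len(P),(np.median(P[:,2])*1e3).round(1) if len(P) else '')
L=loc(W); m=(abs(L[...,1])<.02)&(L[...,0]>-.13)&(L[...,0]<-.05)&(L[...,2]>.08)&(b['img'].max(2)<90); g=L[m]
print('bar',len(g),np.percentile(g,[1,50,99],axis=0).round(4)); top=g[g[:,2]>g[:,2].max()-.002]; print('ridge',top.mean(0).round(4))
print('base top',np.median(sel(L,(-.1,-.05),(.03,.045),(-.06,0))[:,2]))
E
python3 s9.py
```

```text
t41.52 [0.5798 0.113  0.3598] F [-0.72  0.04  0.29] M [ 0.02 -0.01  0.03] w 1.000 g 0.0
wrist (-0.15, -0.14) 250 29.8
wrist (-0.135, -0.12) 363 30.0
wrist (-0.12, -0.11) 233 30.2
wrist (-0.025, -0.015) 225 54.3
wrist (-0.015, -0.005) 216 57.7
wrist (-0.005, 0.005) 210 58.2
wrist (0.005, 0.015) 198 58.1
wrist (0.015, 0.025) 178 54.6
top (-0.15, -0.14) 33 28.9
top (-0.135, -0.12) 54 28.6
top (-0.12, -0.11) 44 29.3
top (-0.025, -0.015) 0 
top (-0.015, -0.005) 0 
top (-0.005, 0.005) 0 
top (0.005, 0.015) 0 
top (0.015, 0.025) 0 
bar 482 [[-0.0912 -0.0131  0.1091]
 [-0.0837  0.0005  0.1144]
 [-0.076   0.0141  0.1167]]
ridge [-0.0837  0.0005  0.1162]
base top -0.028700048385090104
```

The head top edge is 54.5 mm over home (58 mm is the boss), the base is 28.7 mm below, and the tail has sunk about 2.3 mm onto the rest, so it is home. The bar is at θ≈0.85. Now I pinch it and lower it along its arc.

```bash
cat > s10.py <<'E'
from h import *
xy=[.5986,.1129]; ori=[pi,0,pi+SY]; F=fr([*xy,.0464],SY); tau=.018
def bb(th,dz=.002):
    a=.1608+th-tau; return F(-.0424-.075*np.cos(a),.0003,.0452+.075*np.sin(a)+dz)
p=bb(.85); print((p-F(-.0837,.0005,.1105)).round(4))
robot.reach(p+[0,0,.06],ori); robot.move_l(p,rate=.12); robot.wait(.15); st('at bar')
robot.gripper_to(.2,force=20); st('grip')
for th in np.linspace(.75,.0,8):
    robot.move_l(bb(th),rate=.06); o=st('%.2f'%th)
    if abs(o['ft_force']).max()>16: print('STOP'); break
robot.wait(.2); st('end')
E
python3 s10.py
```

```text
[ 0.0003 -0.0002 -0.0005]
at bar t43.00 [0.5164 0.1167 0.1575] F [0.3  0.49 0.38] M [ 0.03 -0.02 -0.02] w 0.999 g 0.0
grip t43.95 [0.5153 0.1166 0.1564] F [-0.72 -0.01 -0.65] M [-0.1   0.01  0.01] w 0.315 g 20.0
0.75 t44.23 [0.5104 0.1168 0.1527] F [ 1.08 -1.77  3.6 ] M [-0.26 -0.39 -0.04] w 0.319 g 20.0
0.64 t44.51 [0.5043 0.1171 0.1472] F [ 1.53 -3.08  3.46] M [-0.31 -0.53  0.02] w 0.314 g 20.0
0.54 t44.79 [0.4984 0.1173 0.1408] F [ 2.18 -1.41  2.04] M [-0.28 -0.51  0.03] w 0.320 g 20.0
0.43 t45.08 [0.4932 0.1175 0.134 ] F [ 1.7  -1.12  1.31] M [-0.3  -0.46  0.04] w 0.313 g 20.0
0.32 t45.36 [0.4889 0.1177 0.1269] F [ 2.28 -1.01 -0.93] M [-0.26 -0.42 -0.05] w 0.320 g 20.0
0.21 t45.64 [0.4855 0.1178 0.1195] F [ 1.12 -1.21 -0.27] M [-0.31 -0.31 -0.01] w 0.320 g 20.0
0.11 t45.92 [0.4829 0.1179 0.1118] F [-0.56 -1.96  0.38] M [-0.26 -0.11 -0.01] w 0.318 g 20.0
0.00 t46.21 [0.4811 0.118  0.1039] F [-1.31 -1.95  1.17] M [-0.33  0.11 -0.08] w 0.317 g 20.0
end t46.41 [0.4812 0.118  0.104 ] F [-2.1  -1.26  0.65] M [-0.21  0.28 -0.03] w 0.318 g 20.0
```

```bash
cat > s11.py <<'E'
from h import *
xy=[.5986,.1129]; ori=[pi,0,pi+SY]; F=fr([*xy,.0464],SY)
robot.gripper_to(1.0); p=robot.get_obs()['position']; robot.move_l(p+[0,0,.06],rate=.15); robot.gripper_to(0.,force=10)
q=F(-.1165,.0003,0); robot.move_l([q[0],q[1],.140],ori,rate=.15); robot.wait(.3); b=np.mean([robot.get_obs()['ft_force'] for _ in range(5)],0); st('over')
z=.140
while z>.124:
    z-=.0008; robot.move_l([q[0],q[1],z],rate=.02); robot.wait(.04); o=robot.get_obs(); f=o['ft_force']-b
    if f[2]>1.5: print('%.4f %.4f'%(z,o['position'][2]),f.round(1))
    if f[2]>14: break
st('press')
robot.move_l([q[0],q[1],.18],rate=.12); robot.gripper_to(1.0)
robot.reach([.58,.113,.36],ori); robot.wait(.4); w=grab('wrist'); s=grab('side'); st(); W=cloud(w)
c,s_=np.cos(SY),np.sin(SY)
L=np.stack([(W[...,0]-xy[0])*c+(W[...,1]-xy[1])*s_,-(W[...,0]-xy[0])*s_+(W[...,1]-xy[1])*c,W[...,2]-.0464],-1)
rect(sel(L,(-.2,.06),(-.05,.05),(.02,.06)),'coupler local')
for x in [(-.15,-.14),(-.14,-.13),(-.121,-.112),(-.025,-.018),(.018,.025)]: P=sel(L,x,(-.012,.012),(.02,.1)); print(x,(np.median(P[:,2])*1e3).round(1))
g=sel(L,(-.13,-.10),(-.02,.02),(.045,.1)); print('bar',g.min(0).round(4),g.max(0).round(4),g[g[:,2]>g[:,2].max()-.0015].mean(0).round(4))
cv2.imwrite('pics/j.png',np.hstack([cv2.resize(s['img'][150:260,150:310],(400,300)),cv2.resize(w['img'],(400,300))]))
E
python3 s11.py
```

```text
over t49.94 [0.4827 0.1181 0.1406] F [-1.06 -0.11  0.6 ] M [-0.   -0.    0.07] w 0.007 g 0.0
0.1368 0.1370 [0.6 0.4 3.3]
0.1360 0.1362 [-0.9 -0.3  4.8]
0.1352 0.1354 [-1.5  0.1  4.5]
0.1344 0.1345 [-1.2  0.7  5.5]
0.1336 0.1337 [-1.8 -0.2  6.1]
0.1328 0.1328 [-0.8  0.4  5.2]
0.1320 0.1319 [-3.2  0.7  5.1]
0.1312 0.1311 [-3.   0.9  5. ]
0.1304 0.1302 [-3.4  0.5  5. ]
0.1296 0.1294 [-3.8  0.2  4.3]
0.1288 0.1288 [-3.5  0.   8.2]
0.1280 0.1284 [-5.4  0.5 13.1]
0.1272 0.1280 [-7.1 -0.1 17.8]
press t54.61 [0.4802 0.1181 0.128 ] F [-8.14 -0.22 18.35] M [ 0.09  1.42 -0.01] w 0.002 g 9.1
 t57.91 [0.5799 0.113  0.3597] F [-0.04 -0.42 -0.18] M [0.05 0.02 0.05] w 0.995 g 0.0
coupler local 5201 [-61.1   0.2] [180.6  56. ] 0.36 z 0.0532
(-0.15, -0.14) 30.0
(-0.14, -0.13) 30.1
(-0.121, -0.112) 63.5
(-0.025, -0.018) 54.1
(0.018, 0.025) 54.4
bar [-0.1247 -0.0127  0.0549] [-0.1002  0.0139  0.0662] [-0.1168 -0.0009  0.0651]
```

View pics/j.png

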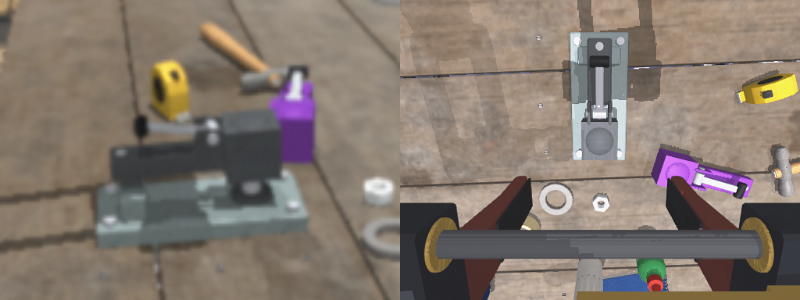

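The handle is at its hard stop: the bar top is 64–65 mm against 64 mm expected for fully down. The coupler is home with its tail on the rest, and the robot is clear.

```bash
python3 -c "
from plant import robot
print(robot.sign_off())"
```

```text
the job is handed in; nothing more can be done
None
```

I raised the handle, pressed the coupler home and held it at about 22 N for over a second, locked the handle against its stop, and handed the job in at about 58 s; no verdict came back.

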